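Turn the washed pot over on the draining mat

ROBOT

A 6-joint arm with a two-finger parallel gripper is mounted at the origin on the work surface. World frame = base frame: x ahead of the robot, y to its left, z up, the work surface at z = 0. Lengths are in m, angles in rad, forces in N, time in s.
With the tool pointing down it reaches from about 0.225 to 0.875 m from the base axis. Payload 3.4 kg.
Tool frame: the origin (TCP) lies at the very end of the fingers, on their centre line; the grasp point (between the pads) lies manip.pinch_z behind it (manip.pinch_z is the distance from the TCP to the grasp point, in m); z points along the fingers, y is the direction in which the jaws open and shut (so a half turn about z gives the same grasp; the last joint's range is limited). The gripper opens to 85 mm and grips with 20 to 120 N. Pads are 22 mm wide; open, the fingers measure 114 mm over their backs; the gripper's body (76 mm by 85 mm) begins 54 mm behind the grasp point. The pads swing forward as they close: fully open they stand 13 mm farther back than shut.
Start: joints at [1.18, 0.276, 1.505, -0, 1.361, -0.121], TCP at [0.153, 0.554, 0.231] pointing down, gripper open.
Joint ranges: [-2.89, 2.89], [-0.75, 2.08], [0.22, 2.7], [-1.18, 4.32], [0.11, 2.71], [-2.7, 2.7]. Speed limits (rad/s): [2.57, 2.57, 3.14, 3.14, 3.14, 3.14].

INTERFACE

Orientations are given as a unit quaternion [w, x, y, z].
In Python, from rig import manip, imaging, workorder gives the robot as it stands.
- The arm moves only by the tool apply_moves, never from a script. Its argument "moves" is one flat list of numbers, 7 for each row, row after row: the finger opening in m, from 0 to 0.0854, then the shift along the tool's x, y, z in m, then the turn, a rotation vector about the tool's x, y, z in rad. In form: [jaw, tx, ty, tz, rx, ry, rz, jaw, tx, ty, tz, rx, ry, rz, ...]. A call has exactly 8 rows; each row shifts and turns the pose as measured when the row begins, along the tool's axes as they then stand; what a row does not reach is not made up. A row lasts 1/12 s, in which the tool goes at most 41.7 mm and 7.16 degrees, less where a joint would pass 70% of its speed; a pose out of reach is approached as far as the arm can. A call with a gripper value outside its range is refused whole. The fingers move at their own pace and stop on an object; "newtons" is the grip in N (left out, the last holds). Time passes only in rows, so rows that do not move let the fingers close, or fill a call up. It gives the time, the measured TCP pose, the force and the opening at its end, in the units of the state.
- manip.get_state(): the state, without advancing time (a new reading comes with each control period).
- imaging.get_image(name): name is "scene" or "top" or "wrist"; returns a dict with "image" (420x560x3 uint8, red, green, blue), "range_z" (420x560 float32, m along the optical axis (not along the pixel's ray), 0 where there is no reading), "fx", "fy", "cx", "cy" (pixels), "R" (3x3) and "t" (3): a world point X has camera coordinates R X + t. Camera axes: x right, y down, z forward; pixel columns grow to the right and rows downward; lengths in m; the calibration is good to about 2 mm. A picture is of the moment at which its call begins.
- workorder.sign_off(): hands the job in, once; it reports no verdict.
The state is a dict: "clock": time; "qpos": joint angles; "qd": joint speeds; "effort": joint torques, N m; "position": TCP position; "ee_rot": TCP orientation; "contact_force": force on the tool from outside, world axes, zero at the start; "moment": the same for the moment, N m; "width": finger opening in m.
Only numpy, scipy, OpenCV 4.12 (cv2) and the standard library are available. Lean on these libraries where they do the work, as an engineer would, in place of code of your own. Each camera call takes 0.05 s, during which the arm holds its last target.

TASK

The washed round steel pot stands mouth-up: turn it over and leave it mouth down, with its whole round body on the grey draining mat, so that it can dry; its bar handle turns freely, so the pot can be carried and laid over by it. Do not let it drop, and leave the square steel tin, which has the same handle, where it stands.

Things in the scene. Friction and masses are not known exactly. Their poses are not given: they have to be found in the camera images.
- pot_center (a point): Centre of the round steel pot, on its axis, half-way up. Pot: 52 mm high, tapered: 76 mm across the mouth, 100 mm across the wide closed bottom; 0.3 kg; starts mouth-up on the bench. z axis: from bottom out through the mouth; x axis: away from the handle, which is on the -x side, roughly towards the robot. Lifted by its bar it hangs, bottom facing the robot, low edge 146 mm under the bar.
- bar_center (a point): Centre of the round pot's bar: 95 mm from pot_center on its -x side, 24 mm above the bottom, 28 mm from the mouth plane. Bar along the pot's y: wooden sleeve, 12 mm thick, 70 mm long, between arms 42 mm either side, 39 mm clear of the pot. It turns freely: the pot hangs from a held bar, and lies down on its mouth if its low edge rests on the mat and the bar is arced over it, away from the robot.
- tin_center (a point): Centre, half-way up, of the square steel tin (78 x 78 x 52 mm high) with the same bar handle on its -x side, standing mouth-up: not to be used. Axes as for the pot.
- mat: Flat grooved grey draining mat fixed to the bench: 260 mm along its x, 220 mm along its y, 5 mm thick. Origin at the centre of its underside, z up, x roughly away from the robot. A small steel cup (40 mm diameter, 40 mm high) already drains near its corner at x -100, y +75 mm; the middle is free.
There are look-alikes about, which are no part of the job. Leave any red look-alike of the part that bears pot_center alone.

How it is judged:
By the outcome, as a careful person would: the job done as asked, in the order asked, and still so for the second after the job is handed in, with the robot touching nothing.
It also fails if it takes over 54 s, if anything falls off the work surface, if the arm or the gripper's body presses on something with over 40 N, if the wrist force passes 120 N, or if a joint passes its speed limit or range.

## Working session

There is one attempt and no reset: what is moved stays moved. The work goes in short steps, Python scripts to look and compute and a tool call to move; the robot and the scene stay as the last step left them, time stands still between calls to the robot, and variables do not carry over. Pictures are saved under pics/ and viewed, and the job is handed in when it is done.

Besides the shell and the picture viewer there is one more tool, called after "Emit:" by a JSON object that holds its "fn" and its "kwargs". apply_moves: Moves the arm, as the interface text tells. Its arguments: {"type":"object","properties":{"moves":{"type":"array"},"newtons":{"type":"number"}},"required":["moves"]}

```bash
mkdir -p pics; ls; python3 - <<'E'
from rig import manip, imaging, workorder
import cv2, pickle
print(manip.get_state(), manip.pinch_z)
for n in ["scene","top","wrist"]:
    d=imaging.get_image(n); pickle.dump(d,open(f"{n}0.pkl","wb"))
    cv2.imwrite(f"pics/{n}0.png",d["image"][:,:,::-1])
E
```

```text
pics
{'clock': 0.0, 'qpos': array([ 1.17999791e+00,  2.76582650e-01,  1.50616208e+00, -2.58232016e-05,
        1.36070757e+00, -1.21000416e-01]), 'qd': array([ 4.65401497e-05, -1.87926230e-05, -9.08692903e-04,  7.99947566e-04,
        1.41749152e-03,  4.13058390e-04]), 'effort': array([-4.33596806e-04, -4.16776729e+01, -2.45804715e+01, -3.93834580e-04,
        1.10751728e-02, -3.09984239e-05]), 'position': array([0.15306255, 0.55368445, 0.23043523]), 'ee_rot': array([-2.23138230e-04,  1.34487492e-01,  9.90914855e-01, -9.02738216e-04]), 'contact_force': array([-0.2017861 ,  0.30779054,  0.02556901]), 'moment': array([-0.05125621,  0.02474403, -0.04231383]), 'width': 0.08527165997684831} 0.0187
```

View pics/scene0.png

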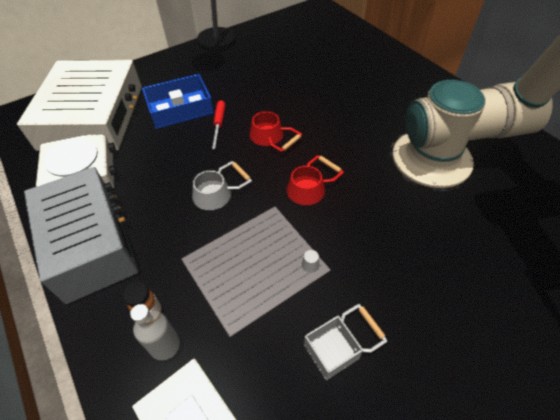

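View pics/top0.png

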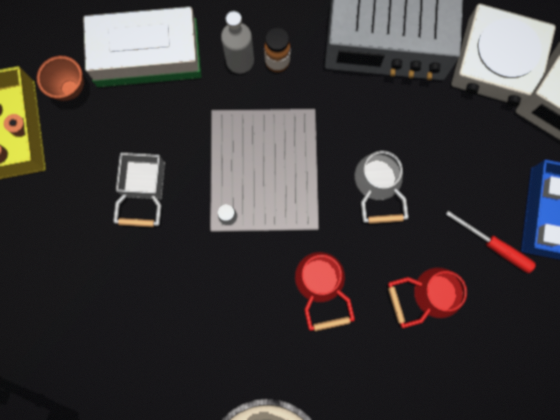

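View pics/wrist0.png

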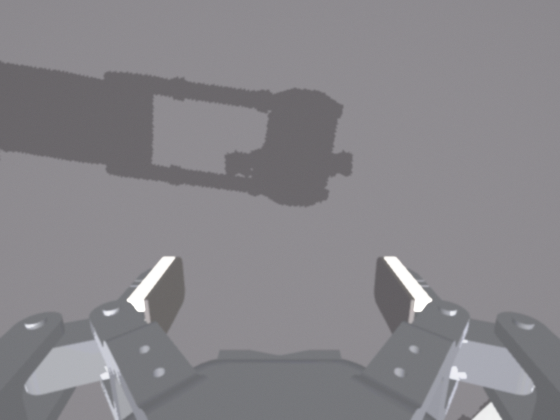

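The top view shows the round steel pot at (380,175) with its bar at (386,219). The mat's centre is at about (265,170), with the cup at (226,212), and the square tin is at (140,175). The red look-alikes are at (320,278) and (440,292). Next I'll measure.

```bash
cat > h.py <<'E'
import numpy as np,pickle,cv2
def pts(d):
    z=d["range_z"].astype(float); v,u=np.mgrid[0:z.shape[0],0:z.shape[1]]
    P=np.stack([(u-d["cx"])/d["fx"]*z,(v-d["cy"])/d["fy"]*z,z],-1)
    W=(P-np.asarray(d["t"]))@np.asarray(d["R"])
    W[z==0]=np.nan
    return W
E
python3 - <<'E'
from h import *
d=pickle.load(open("top0.pkl","rb"));W=pts(d);im=d["image"].astype(int)
np.set_printoptions(precision=4,suppress=True)
print(-np.asarray(d["R"]).T@d["t"],d["fx"])
for n,(u,v) in dict(mul=(213,112),mur=(314,111),mll=(212,228),mlr=(316,228),bench=(280,250),bar1=(370,220),bar=(386,219),bar2=(402,218),potfloor=(380,173),cup=(226,212)).items(): print(n,W[v,u],im[v,u])
# mat mask by height/colour
s=slice(95,240),slice(195,330)
g=im[s]; m=((g.min(-1)>60)&(abs(g[...,0]-g[...,2])<40)).astype(np.uint8)
r=cv2.minAreaRect(cv2.findNonZero(m)); b=cv2.boxPoints(r)+[195,95]; print(b)
R=np.asarray(d["R"]);c=-R.T@d["t"]
def onz(u,v,z):
    ray=R.T@np.array([(u-d["cx"])/d["fx"],(v-d["cy"])/d["fy"],1]);return c+ray*(z-c[2])/ray[2]
for p in b: print("mat",onz(*p,0.005))
# bar wood pixels
g=im[205:232,355:415]; m=(g[...,0]-g[...,2]>50); v,u=np.nonzero(m);u=u+355;v=v+205
uv=np.c_[u,v].astype(np.float32); rr=cv2.minAreaRect(uv);print(rr,cv2.boxPoints(rr))
w=W[v,u];print("bar",np.nanmedian(w,0),np.nanmax(w[:,2]), len(u))
print("barz24",onz(*uv.mean(0),.03))
for p in cv2.boxPoints(rr): print(onz(*p,.026))
# pot
w=W[145:205,348:412].reshape(-1,3)
k=(w[:,2]>.045)&(w[:,2]<.06); print("rim",k.sum(),w[k].min(0),w[k].max(0)); 
k=(w[:,2]>.008)&(w[:,2]<.06)&(w[:,0]>0); print("all",w[k].min(0),w[k].max(0))
big=cv2.resize(d["image"][90:250,190:430],None,fx=3.3,fy=3.3,interpolation=2);cv2.imwrite("pics/crop1.png",big[:,:,::-1])
E
```

```text
[ 0.2608 -0.0269  1.1037] 547.0051846900275
mul [0.7035 0.1176 0.0041] [151 145 146]
mur [ 0.707  -0.0971  0.0025] [132 126 127]
mll [0.4533 0.1136 0.0056] [179 171 171]
mlr [ 0.4534 -0.0982  0.0047] [156 150 149]
bench [ 0.409  -0.0247 -0.001 ] [25 25 27]
bar1 [ 0.4651 -0.2048  0.0309] [220 173 120]
bar [ 0.4675 -0.2373  0.0288] [225 181 124]
bar2 [ 0.4702 -0.2703  0.0258] [214 172 127]
potfloor [ 0.5707 -0.2336  0.0013] [231 231 229]
cup [0.478  0.0816 0.0469] [237 239 239]
[[210. 231.]
 [210. 108.]
 [318. 108.]
 [318. 231.]]
mat [0.4472 0.1176 0.005 ]
mat [0.7121 0.1241 0.005 ]
mat [ 0.7127 -0.1055  0.005 ]
mat [ 0.4472 -0.1022  0.005 ]
((385.4873046875, 218.32232666015625), (6.412234306335449, 33.41486740112305), 85.91438293457031) [[368.5939 216.3147]
 [401.9239 213.934 ]
 [402.3807 220.3299]
 [369.0508 222.7106]]
bar [ 0.4692 -0.2371  0.0277] 0.03312706808399698 219
barz24 [ 0.4687 -0.236   0.03  ]
[ 0.4736 -0.203   0.026 ]
[ 0.4785 -0.2704  0.026 ]
[ 0.4654 -0.2708  0.026 ]
[ 0.4605 -0.2035  0.026 ]
rim 249 [ 0.5229 -0.2672  0.045 ] [ 0.6015 -0.1906  0.0561]
all [ 0.4983 -0.2785  0.0082] [ 0.6062 -0.182   0.0561]
```

View pics/crop1.png

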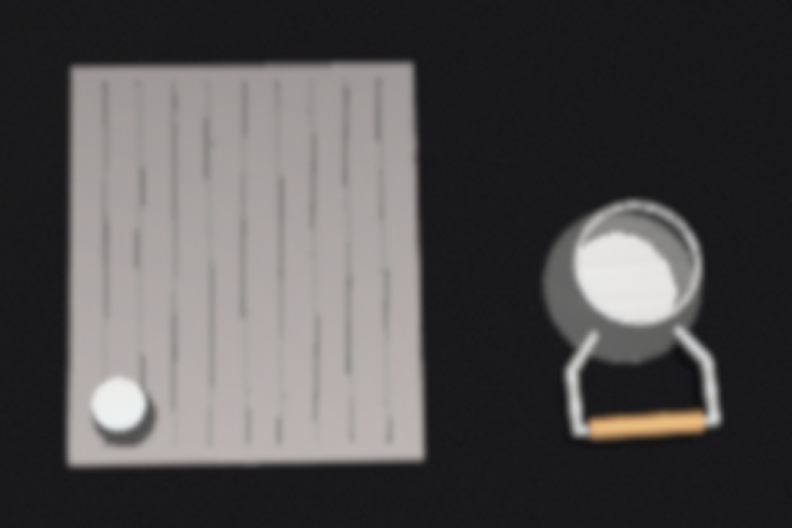

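The pot's bar centre is at about (0.468, -0.2365, 0.024), with the pot yawed by about +4.3°. The mat's centre is at about (0.580, 0.008), yaw ≈ 0. Next is a helper that converts world waypoints into tool-frame rows.

```bash
cat > plan.py <<'E'
import numpy as np,sys,json
from scipy.spatial.transform import Rotation as Ro
from rig import manip
def rot(q): return Ro.from_quat([q[1],q[2],q[3],q[0]])
def down(yaw): # tool y at heading yaw, z down
    y=np.array([np.cos(yaw),np.sin(yaw),0]);z=np.array([0,0,-1.]);x=np.cross(y,z)
    return Ro.from_matrix(np.c_[x,y,z])
def rows(wps):
    """wps: list of (x,y,z,yawdeg,jaw,nrows)"""
    s=manip.get_state();p=s["position"];r=rot(s["ee_rot"]);out=[]
    for x,y,z,yd,j,n in wps:
        T=np.array([x,y,z]);R=down(np.radians(yd))
        for i in range(n):
            k=n-i
            dp=(T-p)/k; rv=(r.inv()*R).as_rotvec()/k
            if np.linalg.norm(rv)>.124: rv*=.124/np.linalg.norm(rv)
            if np.linalg.norm(dp)>.0415: dp*=.0415/np.linalg.norm(dp)
            t=r.inv().apply(dp)
            t=np.round(t,4); rv=np.round(rv,3)
            p=p+r.apply(t); r=r*Ro.from_rotvec(rv)
            out.append([j,*t.tolist(),*(rv+0.).tolist()])
    for i in range(0,len(out),8): print(json.dumps(sum(out[i:i+8],[])),"\n")
    print("end",p)
def st():
    s=manip.get_state();r=rot(s["ee_rot"]);m=r.as_matrix()
    print("t",round(s["clock"],2),"pos",s["position"].round(4),"yaw",np.degrees(np.arctan2(m[1,1],m[0,1])).round(2),"tilt",m[:,2].round(3),"F",s["contact_force"].round(2),"w",s["width"].round(4),"q",s["qpos"].round(2))
E
python3 -c "
from plan import *
st(); rows([(.468,-.2365,.2,4.3,.036,24)])"
```

```text
Traceback (most recent call last):
  File "plan.py", line 26, in st
    print("t",round(s["clock"],2),"pos",s["position"].round(4),"yaw",np.degrees(np.arctan2(m[1,1],m[0,1])).round(2),"tilt",m[:,2].round(3),"F",s["contact_force"].round(2),"w",s["width"].round(4),"q",s["qpos"].round(2))
                                                                                                                                                                               ^^^^^^^^^^^^^^^^
AttributeError: 'float' object has no attribute 'round'
```

```bash
sed -i 's/s\["width"\].round(4)/round(s["width"],4)/' plan.py
python3 -c "
from plan import *
st(); rows([(.468,-.2365,.2,4.3,.036,24)])"
```

```text
t 0.15 pos [0.1531 0.5538 0.2307] yaw 74.54 tilt [-0.    -0.001 -1.   ] F [-0.07  0.2  -0.28] w 0.0853 q [ 1.18  0.28  1.51 -0.    1.36 -0.12]
[0.036, -0.0214, -0.0282, 0.0013, 0.0, 0.0, 0.051, 0.036, -0.0228, -0.0271, 0.0013, 0.0, 0.0, 0.051, 0.036, -0.0242, -0.0259, 0.0013, 0.0, 0.0, 0.051, 0.036, -0.0255, -0.0246, 0.0013, 0.0, 0.0, 0.051, 0.036, -0.0267, -0.0233, 0.0013, 0.0, 0.0, 0.051, 0.036, -0.0279, -0.0219, 0.0013, 0.0, 0.0, 0.051, 0.036, -0.0289, -0.0205, 0.0013, 0.0, 0.0, 0.051, 0.036, -0.0299, -0.019, 0.0013, 0.0, 0.0, 0.051] 

[0.036, -0.0309, -0.0174, 0.0013, 0.0, 0.0, 0.051, 0.036, -0.0317, -0.0158, 0.0013, 0.0, 0.0, 0.051, 0.036, -0.0325, -0.0142, 0.0013, 0.0, 0.0, 0.051, 0.036, -0.0332, -0.0125, 0.0013, 0.0, 0.0, 0.051, 0.036, -0.0338, -0.0108, 0.0013, 0.0, 0.0, 0.051, 0.036, -0.0343, -0.0091, 0.0013, 0.0, 0.0, 0.051, 0.036, -0.0347, -0.0073, 0.0013, 0.0, 0.0, 0.051, 0.036, -0.035, -0.0055, 0.0013, 0.0, 0.0, 0.051] 

[0.036, -0.0352, -0.0038, 0.0013, 0.0, 0.0, 0.051, 0.036, -0.0354, -0.002, 0.0013, 0.0, 0.0, 0.051, 0.036, -0.0355, -0.0001, 0.0013, 0.0, 0.0, 0.051, 0.036, -0.0354, 0.0017, 0.0014, 0.0, 0.0, 0.051, 0.036, -0.0353, 0.0035, 0.0013, 0.0, 0.0, 0.051, 0.036, -0.035, 0.0052, 0.0014, 0.0, 0.0, 0.052, 0.036, -0.0348, 0.0071, 0.0013, 0.0, 0.001, 0.051, 0.036, -0.0343, 0.0088, 0.0014, -0.001, 0.0, 0.052] 

end [ 0.46801175 -0.23649964  0.19996498]
```

Emit:
{"fn": "apply_moves", "kwargs": {"moves": [0.036,-0.021,-0.028,0.001,0,0,0.05,0.036,-0.023,-0.027,0.001,0,0,0.05,0.036,-0.024,-0.026,0.001,0,0,0.05,0.036,-0.025,-0.025,0.001,0,0,0.05,0.036,-0.027,-0.023,0.001,0,0,0.05,0.036,-0.028,-0.022,0.001,0,0,0.05,0.036,-0.029,-0.02,0.001,0,0,0.05,0.036,-0.03,-0.019,0.001,0,0,0.05]}}

```text
clock: 0.82
position: [0.258, 0.2868, 0.2181]
ee_rot: [-0.001, 0.332, 0.943, -0.001]
contact_force: [1.1, 0.7, 0.4]
width: 0.0357
```

Emit:
{"fn": "apply_moves", "kwargs": {"moves": [0.036,-0.031,-0.017,0.001,0,0,0.05,0.036,-0.032,-0.016,0.001,0,0,0.05,0.036,-0.033,-0.014,0.001,0,0,0.05,0.036,-0.033,-0.012,0.001,0,0,0.05,0.036,-0.034,-0.011,0.001,0,0,0.05,0.036,-0.034,-0.009,0.001,0,0,0.05,0.036,-0.035,-0.007,0.001,0,0,0.05,0.036,-0.035,-0.005,0.001,0,0,0.05]}}

```text
clock: 1.48
position: [0.3642, 0.0098, 0.2098]
ee_rot: [0.0, 0.52, 0.854, 0.0]
contact_force: [0.9, 0.0, -0.8]
width: 0.0361
```

```bash
python3 -c "
from plan import *
st(); rows([(.468,-.2365,.15,4.3,.036,15),(.468,-.2365,.15,4.3,.036,1)])"
```

```text
t 1.48 pos [0.3642 0.0098 0.2098] yaw 27.33 tilt [ 0.001  0.    -1.   ] F [ 0.91  0.01 -0.8 ] w 0.0361 q [-0.17 -0.04  1.93  0.    1.24 -0.64]
[0.036, -0.0178, -0.0014, 0.004, 0.0, 0.0, 0.027, 0.036, -0.0178, -0.0009, 0.004, 0.0, 0.0, 0.027, 0.036, -0.0178, -0.0004, 0.004, 0.0, 0.0, 0.027, 0.036, -0.0178, 0.0, 0.004, 0.0, 0.0, 0.027, 0.036, -0.0178, 0.0005, 0.004, 0.0, 0.0, 0.027, 0.036, -0.0178, 0.001, 0.004, 0.0, 0.0, 0.027, 0.036, -0.0178, 0.0015, 0.004, 0.0, 0.0, 0.027, 0.036, -0.0177, 0.002, 0.004, 0.0, 0.0, 0.027] 

[0.036, -0.0176, 0.0024, 0.004, 0.0, 0.0, 0.027, 0.036, -0.0176, 0.0029, 0.004, 0.0, 0.0, 0.027, 0.036, -0.0175, 0.0034, 0.004, 0.0, 0.0, 0.026, 0.036, -0.0174, 0.0039, 0.004, 0.0, 0.0, 0.027, 0.036, -0.0173, 0.0043, 0.004, 0.0, 0.0, 0.026, 0.036, -0.0172, 0.0048, 0.0039, 0.001, 0.0, 0.027, 0.036, -0.017, 0.0052, 0.004, 0.0, 0.0, 0.026, 0.036, 0.0, -0.0, -0.0, 0.0, 0.0, 0.0] 

end [ 0.46803209 -0.23650246  0.14997381]
```

Emit:
{"fn": "apply_moves", "kwargs": {"moves": [0.036,-0.036,-0.002,0.008,0,0,0.054,0.036,-0.036,0,0.008,0,0,0.054,0.036,-0.036,0.002,0.008,0,0,0.054,0.036,-0.036,0.004,0.008,0,0,0.054,0.036,-0.036,0.006,0.008,0,0,0.054,0.036,-0.035,0.008,0.008,0,0,0.054,0.036,-0.035,0.01,0.008,0,0,0.054,0.036,0,0,0,0,0,0]}}

```text
clock: 2.15
position: [0.4712, -0.2418, 0.1512]
ee_rot: [0.004, 0.682, 0.731, 0.002]
contact_force: [0.3, -0.0, 0.4]
width: 0.0359
```

```bash
python3 -c "
from plan import *
from rig import imaging
import cv2,pickle
st(); rows([(.468,-.2365,.1,4.3,.036,4)])
d=imaging.get_image('wrist');pickle.dump(d,open('wrist1.pkl','wb'));cv2.imwrite('pics/wrist1.png',d['image'][:,:,::-1])
"
```

```text
t 2.15 pos [ 0.4712 -0.2418  0.1512] yaw 3.93 tilt [ 0.007 -0.003 -1.   ] F [ 0.34 -0.02  0.37] w 0.0359 q [-0.61  0.26  1.73  0.    1.14 -0.68]
[0.036, 0.0014, -0.0008, 0.0128, 0.002, 0.001, -0.002, 0.036, 0.0014, -0.0008, 0.0128, 0.002, 0.001, -0.002, 0.036, 0.0014, -0.0007, 0.0128, 0.002, 0.001, -0.001, 0.036, 0.0014, -0.0007, 0.0128, 0.001, 0.0, -0.002] 

end [ 0.46804409 -0.23652391  0.09996998]
```

View pics/wrist1.png

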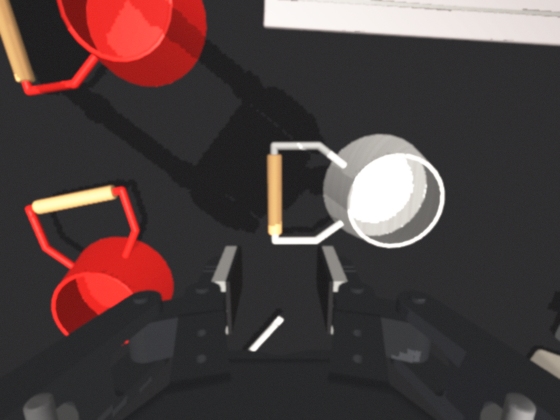

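In the wrist view the wooden bar sits vertically at (275,195), between rows 153 and 236. The steel pot is to its right at (385,195). I'll refine the bar position from this view.

```bash
python3 - <<'E'
from h import *
d=pickle.load(open("wrist1.pkl","rb"));W=pts(d);im=d["image"].astype(int)
R=np.asarray(d["R"]);c=-R.T@d["t"]
def onz(u,v,z):
    ray=R.T@np.array([(u-d["cx"])/d["fx"],(v-d["cy"])/d["fy"],1]);return c+ray*(z-c[2])/ray[2]
g=im[140:245,255:295];m=(g[...,0]-g[...,2]>35)
v,u=np.nonzero(m);uv=np.c_[u+255,v+140].astype(np.float32);r=cv2.minAreaRect(uv);print(r)
print(onz(*r[0],.024)); b=cv2.boxPoints(r)
for p in b:print(onz(*p,.024))
print(np.nanmedian(W[v+140,u+255],0))
E
```

```text
((274.5, 194.5), (81.0, 15.0), 90.0)
[ 0.46706819 -0.23813309  0.024     ]
[ 0.45858232 -0.2038803   0.024     ]
[ 0.47108222 -0.20303673  0.024     ]
[ 0.47617321 -0.27488512  0.024     ]
[ 0.46276445 -0.27576241  0.024     ]
[ 0.46668115 -0.23716746  0.0284674 ]
```

```bash
python3 -c "
from plan import *
rows([(.467,-.238,.06,4.2,.036,4),(.467,-.238,.008,4.2,.036,4)])
"
```

```text
[0.036, 0.0002, -0.0007, 0.0228, 0.001, 0.0, -0.001, 0.036, 0.0002, -0.0007, 0.0229, 0.001, 0.0, -0.001, 0.036, 0.0002, -0.0007, 0.0228, 0.002, 0.0, -0.001, 0.036, 0.0003, -0.0006, 0.0229, 0.001, 0.0, 0.0, 0.036, -0.0, -0.0, 0.013, 0.0, 0.0, 0.0, 0.036, -0.0, -0.0, 0.013, 0.0, 0.0, 0.0, 0.036, -0.0, -0.0, 0.013, 0.0, 0.0, 0.0, 0.036, -0.0, -0.0, 0.013, 0.0, 0.0, 0.0] 

end [ 0.46699875 -0.23795693  0.00797845]
```

Emit:
{"fn": "apply_moves", "kwargs": {"moves": [0.036,0,-0.001,0.025,0.001,0,-0.001,0.036,0,-0.001,0.025,0.001,0,-0.001,0.036,0,0,0.025,0.001,0,-0.001,0.036,0,0,0.025,0.001,0,0,0.036,0,0,0.02,0,0,0,0.036,0,0,0.012,0,0,0,0.036,0,0,0.007,0,0,0,0.036,0,0,0,0,0,0]}}

```text
clock: 2.87
position: [0.4651, -0.2319, 0.0093]
ee_rot: [-0.002, 0.679, 0.734, 0.002]
contact_force: [-0.5, 0.6, 0.6]
width: 0.0357
```

```bash
python3 -c "
from plan import *
st();rows([(.467,-.238,.007,4.2,.036,2)])
"
```

```text
t 2.87 pos [ 0.4651 -0.2319  0.0093] yaw 4.48 tilt [-0.     0.005 -1.   ] F [-0.5   0.64  0.61] w 0.0357 q [-0.6   0.42  1.92  0.    0.8  -0.68]
[0.036, -0.0031, 0.0007, 0.0012, 0.0, -0.002, 0.002, 0.036, -0.0032, 0.0007, 0.0011, 0.0, -0.003, 0.003] 

end [ 0.46703078 -0.23803505  0.00700752]
```

Emit:
{"fn": "apply_moves", "kwargs": {"moves": [0.036,-0.003,0.001,0.001,0,-0.002,0.002,0.036,-0.003,0,0.001,0,-0.002,0.002,0.036,0,0,0,0,0,0,0.005,0,0,0,0,0,0,0.005,0,0,0,0,0,0,0.005,0,0,0,0,0,0,0.005,0,0,0,0,0,0,0.005,0,0,0,0,0,0], "newtons": 60}}

```text
clock: 3.53
position: [0.4687, -0.2383, 0.0117]
ee_rot: [0.003, 0.68, 0.733, 0.001]
contact_force: [-0.2, -0.0, -0.7]
width: 0.01
```

```bash
python3 -c "
from plan import *
from rig import imaging
import cv2
st()
d=imaging.get_image('wrist');cv2.imwrite('pics/wrist2.png',d['image'][:,:,::-1])
"
```

```text
t 3.53 pos [ 0.4687 -0.2383  0.0117] yaw 4.33 tilt [ 0.006 -0.003 -1.   ] F [-0.18 -0.05 -0.69] w 0.01 q [-0.6   0.42  1.92  0.    0.8  -0.68]
```

View pics/wrist2.png

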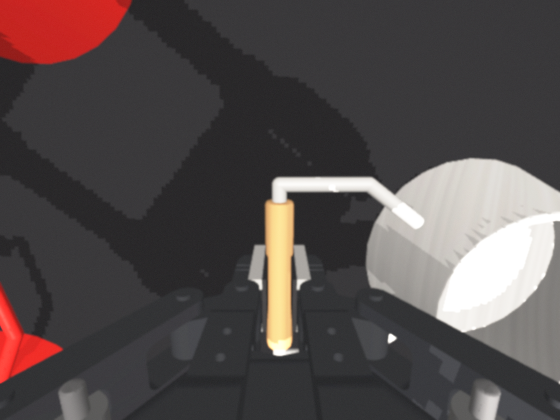

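```bash
python3 -c "
import numpy as np
a=np.radians(np.linspace(9.4,88,17));x=-.147*np.cos(a);z=.147*np.sin(a)
for i in range(16): print([0.005,0,round(x[i+1]-x[i],4),round(-(z[i+1]-z[i]),4)])"
```

```text
[0.005, 0, np.float64(0.0026), np.float64(-0.0123)]
[0.005, 0, np.float64(0.0036), np.float64(-0.0121)]
[0.005, 0, np.float64(0.0047), np.float64(-0.0117)]
[0.005, 0, np.float64(0.0056), np.float64(-0.0113)]
[0.005, 0, np.float64(0.0066), np.float64(-0.0107)]
[0.005, 0, np.float64(0.0075), np.float64(-0.0101)]
[0.005, 0, np.float64(0.0083), np.float64(-0.0095)]
[0.005, 0, np.float64(0.0091), np.float64(-0.0087)]
[0.005, 0, np.float64(0.0098), np.float64(-0.0079)]
[0.005, 0, np.float64(0.0105), np.float64(-0.007)]
[0.005, 0, np.float64(0.011), np.float64(-0.0061)]
[0.005, 0, np.float64(0.0115), np.float64(-0.0051)]
[0.005, 0, np.float64(0.0119), np.float64(-0.0041)]
[0.005, 0, np.float64(0.0122), np.float64(-0.0031)]
[0.005, 0, np.float64(0.0124), np.float64(-0.0021)]
[0.005, 0, np.float64(0.0126), np.float64(-0.001)]
```

Emit:
{"fn": "apply_moves", "kwargs": {"moves": [0.005,0,0,0,0,0,0,0.005,0,0.003,-0.012,0,0,0,0.005,0,0.004,-0.012,0,0,0,0.005,0,0.005,-0.012,0,0,0,0.005,0,0.006,-0.011,0,0,0,0.005,0,0.007,-0.011,0,0,0,0.005,0,0.007,-0.01,0,0,0,0.005,0,0.005,-0.006,0,0,0], "newtons": 60}}

```text
clock: 4.25
position: [0.5031, -0.2348, 0.0859]
ee_rot: [-0.0, 0.681, 0.733, -0.001]
contact_force: [0.8, 0.8, -1.0]
width: 0.0098
```

```bash
python3 -c "
from plan import *
from rig import imaging
import cv2
st()
d=imaging.get_image('scene');cv2.imwrite('pics/scene3.png',cv2.resize(d['image'][100:300,130:410],None,fx=2.8,fy=2.8)[:,:,::-1])
"
```

```text
t 4.25 pos [ 0.5031 -0.2348  0.0859] yaw 4.19 tilt [-0.002 -0.    -1.   ] F [ 0.76  0.77 -0.95] w 0.0098 q [-0.56  0.37  1.76 -0.    1.01 -0.63]
```

View pics/scene3.png

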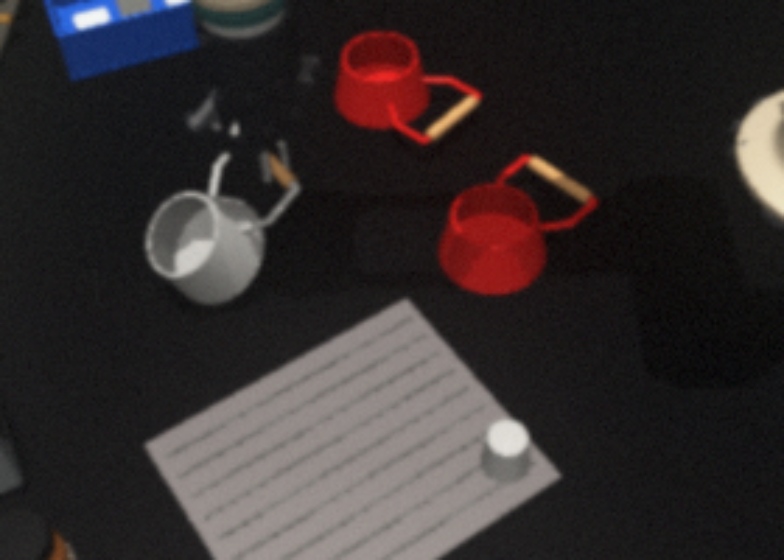

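The bar is gripped and the pot (at (205,245) in the crop) is tilting about its far edge as intended. I'll continue the arc.

Emit:
{"fn": "apply_moves", "kwargs": {"moves": [0.005,0,0.006,-0.007,0,0,0,0.005,0,0.009,-0.009,0,0,0,0.005,0,0.01,-0.008,0,0,0,0.005,0,0.01,-0.007,0,0,0,0.005,0,0.011,-0.006,0,0,0,0.005,0,0.011,-0.006,0,0,0,0.005,0,0.011,-0.005,0,0,0,0.005,0,0.008,-0.004,0,0,0]}}

```text
clock: 4.97
position: [0.5801, -0.2275, 0.1365]
ee_rot: [-0.004, 0.681, 0.732, -0.002]
contact_force: [0.7, 0.3, -2.1]
width: 0.0096
```

```bash
python3 -c "
from plan import *
st()
rows([(.60,-.233,.2,4.2,.005,8)])
"
```

```text
t 4.97 pos [ 0.5801 -0.2275  0.1365] yaw 4.09 tilt [-0.009  0.004 -1.   ] F [ 0.69  0.34 -2.08] w 0.0096 q [-0.48  0.42  1.54 -0.    1.2  -0.56]
[0.005, -0.0008, 0.0024, -0.008, -0.001, -0.001, 0.0, 0.005, -0.0008, 0.0024, -0.008, -0.001, 0.0, 0.0, 0.005, -0.0008, 0.0024, -0.0079, -0.001, -0.001, 0.0, 0.005, -0.0009, 0.0024, -0.0079, -0.001, 0.0, 0.0, 0.005, -0.0009, 0.0024, -0.008, -0.001, -0.001, -0.001, 0.005, -0.0008, 0.0024, -0.0079, -0.001, 0.0, 0.0, 0.005, -0.0009, 0.0024, -0.008, -0.001, -0.001, -0.001, 0.005, -0.0009, 0.0024, -0.0079, -0.001, 0.0, 0.0] 

end [ 0.60004265 -0.23303675  0.19998288]
```

Lift clear and stop.

Emit:
{"fn": "apply_moves", "kwargs": {"moves": [0.005,0,0.006,-0.006,-0.001,-0.001,0,0.005,0,0.004,-0.01,-0.001,0,0,0.005,0,0.002,-0.012,-0.001,0,0,0.005,0,0,-0.014,-0.001,0,0,0.005,0,0,-0.014,-0.001,0,0,0.005,0,0,-0.012,-0.001,0,0,0.005,0,0,-0.008,0,0,0,0.005,0,0,0,0,0,0]}}

```text
clock: 5.63
position: [0.5921, -0.225, 0.2111]
ee_rot: [-0.008, 0.681, 0.732, -0.002]
contact_force: [0.2, 0.1, -2.8]
width: 0.01
```

```bash
python3 -c "
from plan import *
from rig import imaging
import cv2
st()
d=imaging.get_image('scene');cv2.imwrite('pics/scene4.png',cv2.resize(d['image'][60:300,90:410],None,fx=2.4,fy=2.4)[:,:,::-1])
rows([(.50,-.012,.2,0,.005,16)])
"
```

```text
t 5.63 pos [ 0.5921 -0.225   0.2111] yaw 4.13 tilt [-0.014  0.009 -1.   ] F [ 0.19  0.07 -2.75] w 0.01 q [-0.47  0.38  1.39  0.    1.38 -0.55]
[0.005, 0.0137, -0.0048, 0.0009, -0.001, -0.001, 0.005, 0.005, 0.0136, -0.0048, 0.0008, -0.001, -0.001, 0.004, 0.005, 0.0136, -0.0049, 0.0008, -0.001, -0.001, 0.005, 0.005, 0.0136, -0.0049, 0.0008, -0.001, -0.001, 0.004, 0.005, 0.0136, -0.005, 0.0008, -0.001, -0.001, 0.005, 0.005, 0.0136, -0.0051, 0.0008, -0.001, 0.0, 0.004, 0.005, 0.0135, -0.0051, 0.0007, -0.001, -0.001, 0.005, 0.005, 0.0135, -0.0052, 0.0007, -0.001, 0.0, 0.004] 

[0.005, 0.0135, -0.0052, 0.0007, -0.001, -0.001, 0.005, 0.005, 0.0135, -0.0053, 0.0007, -0.001, 0.0, 0.004, 0.005, 0.0135, -0.0054, 0.0007, -0.001, -0.001, 0.005, 0.005, 0.0134, -0.0054, 0.0007, -0.001, 0.0, 0.004, 0.005, 0.0134, -0.0055, 0.0007, -0.001, -0.001, 0.005, 0.005, 0.0134, -0.0056, 0.0007, -0.001, 0.0, 0.004, 0.005, 0.0134, -0.0056, 0.0007, -0.001, -0.001, 0.005, 0.005, 0.0133, -0.0057, 0.0006, 0.0, 0.0, 0.004] 

end [ 0.5000331  -0.01198361  0.20001794]
```

View pics/scene4.png

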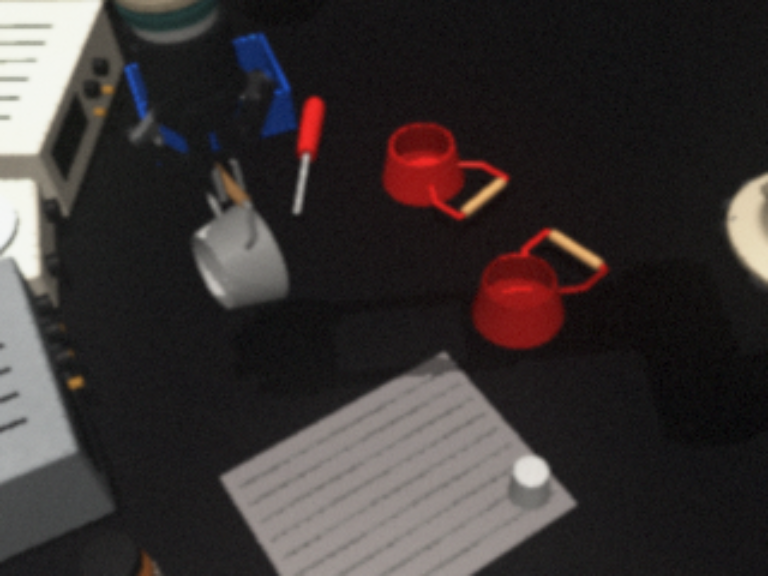

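The pot hangs at (240,260) in the crop, bottom facing the robot and mouth away. I'll carry it over the mat with smooth ramps.

Emit:
{"fn": "apply_moves", "kwargs": {"moves": [0.005,0.006,-0.002,0.001,-0.001,-0.001,0.004,0.005,0.01,-0.004,0.001,-0.001,-0.001,0.005,0.005,0.014,-0.005,0.001,-0.001,-0.001,0.005,0.005,0.016,-0.006,0.001,-0.001,-0.001,0.005,0.005,0.018,-0.007,0.001,-0.001,-0.001,0.005,0.005,0.019,-0.007,0.001,-0.001,-0.001,0.005,0.005,0.019,-0.007,0,-0.001,-0.001,0.005,0.005,0.019,-0.007,0,-0.001,0,0.005]}}

```text
clock: 6.35
position: [0.5319, -0.0989, 0.1965]
ee_rot: [-0.011, 0.698, 0.716, -0.004]
contact_force: [0.3, 0.1, -4.3]
width: 0.0096
```

```bash
python3 -c "
from plan import *
st()
rows([(.505,-.006,.2,0,.005,8)])
"
```

```text
t 6.35 pos [ 0.5319 -0.0989  0.1965] yaw 1.39 tilt [-0.021  0.008 -1.   ] F [ 0.35  0.12 -4.28] w 0.0096 q [-0.31  0.26  1.62  0.    1.29 -0.34]
[0.005, 0.0117, -0.0031, -0.0003, -0.003, -0.001, 0.003, 0.005, 0.0117, -0.0031, -0.0003, -0.003, -0.001, 0.003, 0.005, 0.0117, -0.0032, -0.0003, -0.003, -0.001, 0.003, 0.005, 0.0117, -0.0032, -0.0003, -0.002, -0.001, 0.003, 0.005, 0.0116, -0.0032, -0.0004, -0.003, -0.001, 0.003, 0.005, 0.0116, -0.0033, -0.0004, -0.002, -0.001, 0.003, 0.005, 0.0116, -0.0033, -0.0004, -0.003, -0.001, 0.003, 0.005, 0.0117, -0.0033, -0.0004, -0.002, -0.002, 0.003] 

end [ 0.5049792  -0.00598833  0.20004715]
```

Emit:
{"fn": "apply_moves", "kwargs": {"moves": [0.005,0.016,-0.004,-0.001,-0.003,-0.001,0.003,0.005,0.016,-0.004,-0.001,-0.003,-0.001,0.003,0.005,0.014,-0.004,-0.001,-0.003,-0.001,0.003,0.005,0.012,-0.003,-0.001,-0.002,-0.001,0.003,0.005,0.01,-0.003,-0.001,-0.003,-0.001,0.003,0.005,0.008,-0.002,-0.001,-0.002,-0.001,0.003,0.005,0.006,-0.002,0,-0.003,-0.001,0.003,0.005,0.003,0,0,-0.002,-0.001,0.003]}}

```text
clock: 7.02
position: [0.4935, 0.0005, 0.1978]
ee_rot: [-0.009, 0.707, 0.708, -0.003]
contact_force: [0.4, -0.3, -2.9]
width: 0.0097
```

```bash
python3 -c "
from plan import *
st()
rows([(.505,-.006,.16,0,.005,8)])
"
```

```text
t 7.02 pos [0.4935 0.0005 0.1978] yaw 0.09 tilt [-0.017  0.008 -1.   ] F [ 0.45 -0.29 -2.91] w 0.0097 q [-0.14  0.19  1.72  0.01  1.26 -0.15]
[0.005, -0.0009, 0.0015, 0.0047, -0.002, -0.001, 0.0, 0.005, -0.0008, 0.0015, 0.0047, -0.002, -0.001, 0.0, 0.005, -0.0008, 0.0015, 0.0047, -0.002, -0.001, 0.0, 0.005, -0.0008, 0.0015, 0.0047, -0.002, -0.001, 0.0, 0.005, -0.0009, 0.0015, 0.0047, -0.002, -0.001, 0.0, 0.005, -0.0008, 0.0015, 0.0047, -0.002, -0.001, 0.0, 0.005, -0.0008, 0.0014, 0.0047, -0.002, -0.001, 0.001, 0.005, -0.0009, 0.0015, 0.0047, -0.003, -0.001, 0.0] 

end [ 0.50501882 -0.00601646  0.16003184]
```

Emit:
{"fn": "apply_moves", "kwargs": {"moves": [0.005,-0.001,0.002,0.005,-0.003,-0.001,0,0.005,-0.001,0.002,0.006,-0.003,-0.001,0,0.005,-0.001,0.002,0.006,-0.003,-0.001,0,0.005,-0.001,0.002,0.006,-0.003,-0.001,0,0.005,-0.001,0.002,0.006,-0.003,-0.001,0,0.005,0,0.001,0.005,-0.002,-0.001,0,0.005,0,0,0.003,-0.001,0,0,0.005,0,0,0,0,0,0]}}

```text
clock: 7.68
position: [0.506, -0.0069, 0.155]
ee_rot: [0.001, 0.707, 0.707, 0.001]
contact_force: [-0.5, -0.3, -2.6]
width: 0.0093
```

```bash
python3 -c "
from plan import *
from rig import imaging
import cv2,pickle
st()
for n in ['scene','top']:
  d=imaging.get_image(n);pickle.dump(d,open(n+'5.pkl','wb'));cv2.imwrite(f'pics/{n}5.png',cv2.resize(d['image'][90:330,110:430],None,fx=2.4,fy=2.4)[:,:,::-1])
"
```

```text
t 7.68 pos [ 0.506  -0.0069  0.155 ] yaw -0.05 tilt [ 0.002  0.    -1.   ] F [-0.53 -0.3  -2.61] w 0.0093 q [-0.15  0.23  1.77  0.    1.14 -0.15]
```

View pics/scene5.png

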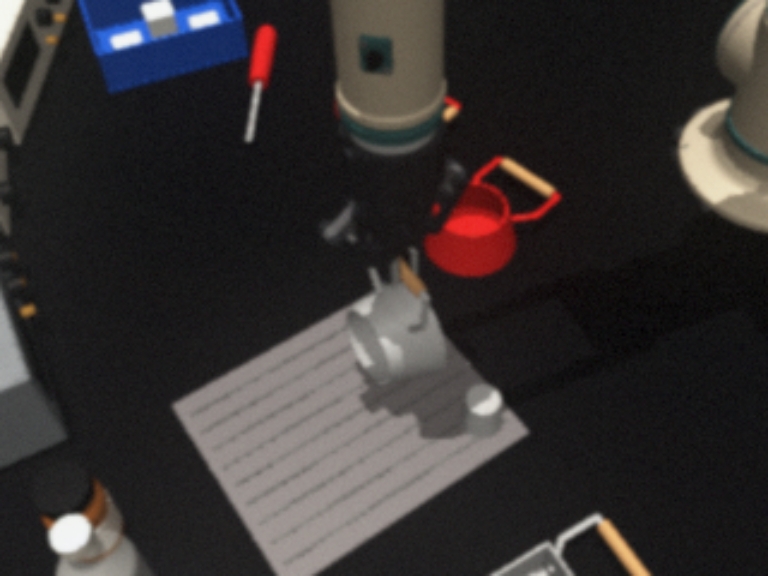

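View pics/top5.png

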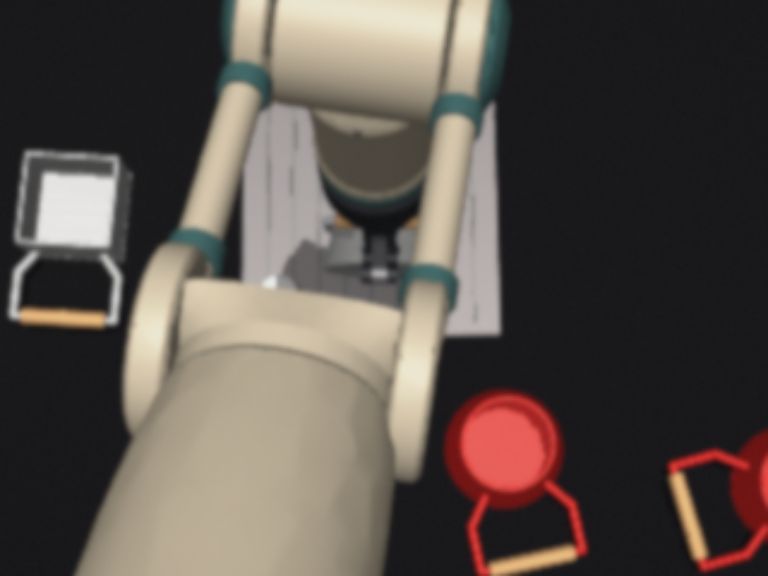

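The pot hangs over the near-middle of the mat at (395,335) in the crop, clear of the cup at (485,410). Now the lay-over arc, generated from the geometry and re-anchored on the measured pose at each call.

```bash
cat > arc.py <<'E'
from plan import *
XE=.482; ZM=.005; OFF=.0123
def bar(th):
    c,s=np.cos(np.radians(th)),np.sin(np.radians(th))
    rel=lambda px,pz:(pz*c-px*s,-px*c-pz*s)
    if th<13: X,Z=rel(.145,-.024); P=XE
    else: X,Z=rel(.133,.028); P=XE+.0534
    return P-X, ZM-Z-OFF
def seg(a,b,n=8):
    st(); rows([(*(lambda q:(q[0],-.0065,q[1]))(bar(t)),0,.005,1) for t in np.linspace(a,b,n+1)[1:]])
E
python3 -c "
from arc import *
for t in (0,12.9,13,20,90): print(t,bar(t))
seg(-22,16)"
```

```text
0 (np.float64(0.506), np.float64(0.1377))
12.9 (np.float64(0.5377655354821772), np.float64(0.12868237037346433))
13 (np.float64(0.5380361284137475), np.float64(0.1285898481380645))
20 (np.float64(0.5545772856803085), np.float64(0.12725568257764455))
90 (np.float64(0.6684), np.float64(0.02070000000000001))
t 7.78 pos [ 0.5063 -0.0068  0.1558] yaw -0.03 tilt [ 0.003 -0.    -1.   ] F [-0.11 -0.73 -2.55] w 0.0099 q [-0.15  0.23  1.77  0.    1.14 -0.15]
[0.005, 0.0002, -0.0387, 0.0151, 0.003, 0.0, -0.001, 0.005, 0.0, 0.0064, 0.0011, 0.0, 0.0, 0.0, 0.005, 0.0, 0.0121, -0.0002, 0.0, 0.0, 0.0, 0.005, 0.0, 0.0122, 0.0009, 0.0, 0.0, 0.0, 0.005, 0.0, 0.012, 0.0018, 0.0, 0.0, 0.0, 0.005, 0.0, 0.0119, 0.0029, 0.0, 0.0, 0.0, 0.005, 0.0, 0.0115, 0.0038, 0.0, 0.0, 0.0, 0.005, 0.0, 0.0114, 0.002, 0.0, 0.0, 0.0] 

end [ 0.54518246 -0.0065163   0.12824449]
```

Emit:
{"fn": "apply_moves", "kwargs": {"moves": [0.005,0,0,0.005,0,0,0,0.005,0,0,0.006,0,0,0,0.005,0,0,0.005,0,0,0,0.005,0,0.003,0.001,0,0,0,0.005,0,0.004,0.001,0,0,0,0.005,0,0.004,0.001,0,0,0,0.005,0,0.004,0.001,0,0,0,0.005,0,0.004,0.001,0,0,0]}}

```text
clock: 8.45
position: [0.5289, -0.0068, 0.1354]
ee_rot: [0.003, 0.707, 0.707, 0.003]
contact_force: [-0.4, 0.5, -1.7]
width: 0.0098
```

```bash
python3 -c "
from arc import *
seg(9,25)"
```

```text
t 8.45 pos [ 0.5289 -0.0068  0.1354] yaw -0.03 tilt [ 0.009 -0.001 -1.   ] F [-0.42  0.53 -1.67] w 0.0098 q [-0.14  0.28  1.76  0.    1.1  -0.14]
[0.005, 0.0003, 0.0043, 0.005, 0.009, 0.001, 0.0, 0.005, 0.0, 0.0048, 0.0019, 0.0, 0.0, 0.0, 0.005, 0.0, 0.0048, 0.0001, 0.0, 0.0, 0.0, 0.005, 0.0, 0.0047, 0.0004, 0.0, 0.0, 0.0, 0.005, 0.0, 0.0047, 0.0005, 0.0, 0.0, 0.0, 0.005, 0.0001, 0.0047, 0.0007, 0.0, 0.0, 0.0, 0.005, -0.0, 0.0047, 0.0008, 0.0, 0.0, 0.0, 0.005, -0.0, 0.0046, 0.001, 0.0, 0.0, 0.0] 

end [ 0.56620561 -0.00645594  0.12505333]
```

Emit:
{"fn": "apply_moves", "kwargs": {"moves": [0.005,0,0.004,0.003,0.003,0,0,0.005,0,0.005,0.003,0.002,0,0,0.005,0,0.005,0.001,0.002,0,0,0.005,0,0.005,0.001,0.002,0,0,0.005,0,0.005,0.001,0.001,0,0,0.005,0,0.005,0.001,0.001,0,0,0.005,0,0.005,0.001,0.001,0,0,0.005,0,0.004,0.001,0,0,0]}}

```text
clock: 9.12
position: [0.575, -0.0072, 0.1252]
ee_rot: [0.002, 0.707, 0.707, 0.001]
contact_force: [-0.4, 0.3, 1.7]
width: 0.0098
```

```bash
python3 -c "
from arc import *
seg(25,42)
from rig import imaging
import cv2
d=imaging.get_image('scene');cv2.imwrite('pics/scene6.png',cv2.resize(d['image'][130:330,150:390],None,fx=3,fy=3)[:,:,::-1])
"
```

```text
t 9.12 pos [ 0.575  -0.0072  0.1252] yaw -0.02 tilt [ 0.003 -0.002 -1.   ] F [-0.42  0.29  1.72] w 0.0098 q [-0.13  0.35  1.67 -0.    1.12 -0.13]
[0.005, 0.0007, -0.0038, 0.0014, 0.003, 0.002, 0.0, 0.005, 0.0, 0.0048, 0.0014, 0.0, 0.0, 0.0, 0.005, 0.0, 0.0048, 0.0016, 0.0, 0.0, 0.0, 0.005, 0.0, 0.0047, 0.0018, 0.0, 0.0, 0.0, 0.005, 0.0, 0.0047, 0.0019, 0.0, 0.0, 0.0, 0.005, 0.0, 0.0045, 0.0021, 0.0, 0.0, 0.0, 0.005, 0.0, 0.0045, 0.0023, 0.0, 0.0, 0.0, 0.005, 0.0, 0.0044, 0.0025, 0.0, 0.0, 0.0] 

end [ 0.60356164 -0.00653702  0.11023835]
```

View pics/scene6.png

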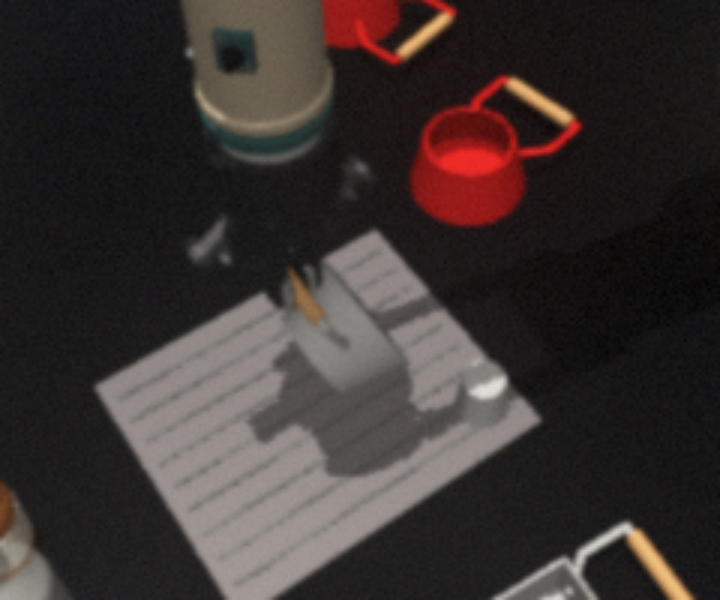

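The edge rests on the mat and the pot is leaning over, at (345,330) in the crop. The contact moved about 7 mm forward, so I'm shifting the pivot to match.

```bash
sed -i 's/XE=.482/XE=.489/' arc.py; python3 -c "
from arc import *
seg(26,46);seg(46,68);seg(68,90)
for t in (26,46,68,90): print(t,bar(t))"
```

```text
t 9.17 pos [ 0.5759 -0.0073  0.125 ] yaw -0.03 tilt [ 0.005 -0.002 -1.   ] F [1.02 0.78 2.01] w 0.0097 q [-0.13  0.35  1.67 -0.    1.11 -0.13]
[0.005, 0.0008, 0.0054, 0.0021, 0.005, 0.002, 0.0, 0.005, 0.0, 0.0056, 0.0018, 0.0, 0.0, 0.0, 0.005, 0.0, 0.0056, 0.0021, 0.0, 0.0, 0.0, 0.005, 0.0, 0.0054, 0.0023, 0.0, 0.0, 0.0, 0.005, 0.0, 0.0054, 0.0025, 0.0, 0.0, 0.0, 0.005, 0.0, 0.0052, 0.0028, 0.0, 0.0, 0.0, 0.005, 0.0, 0.0052, 0.003, 0.0, 0.0, 0.0, 0.005, 0.0, 0.0049, 0.0032, 0.0, 0.0, 0.0] 

end [ 0.61858147 -0.00651581  0.10524951]
t 9.17 pos [ 0.5759 -0.0073  0.125 ] yaw -0.03 tilt [ 0.005 -0.002 -1.   ] F [1.02 0.78 2.01] w 0.0097 q [-0.13  0.35  1.67 -0.    1.11 -0.13]
[0.005, 0.0007, 0.0372, 0.0185, 0.005, 0.002, 0.0, 0.005, 0.0002, 0.0159, 0.0093, 0.0, 0.0, 0.0, 0.005, -0.0, 0.0049, 0.0043, 0.0, 0.0, 0.0, 0.005, -0.0, 0.0047, 0.0045, 0.0, 0.0, 0.0, 0.005, -0.0, 0.0045, 0.0047, 0.0, 0.0, 0.0, 0.005, -0.0, 0.0043, 0.0049, 0.0, 0.0, 0.0, 0.005, -0.0, 0.004, 0.0052, 0.0, 0.0, 0.0, 0.005, -0.0, 0.0038, 0.0053, 0.0, 0.0, 0.0] 

end [ 0.65524857 -0.00645636  0.06849447]
t 9.17 pos [ 0.5759 -0.0073  0.125 ] yaw -0.03 tilt [ 0.005 -0.002 -1.   ] F [1.02 0.78 2.01] w 0.0097 q [-0.13  0.35  1.67 -0.    1.11 -0.13]
[0.005, 0.0004, 0.0331, 0.025, 0.005, 0.002, 0.0, 0.005, 0.0003, 0.0322, 0.0261, 0.0, 0.0, 0.0, 0.005, 0.0002, 0.0237, 0.0226, 0.0, 0.0, 0.0, 0.005, -0.0, 0.0026, 0.0059, 0.0, 0.0, 0.0, 0.005, -0.0, 0.0024, 0.0061, 0.0, 0.0, 0.0, 0.005, -0.0, 0.0021, 0.0061, 0.0, 0.0, 0.0, 0.005, -0.0, 0.0018, 0.0063, 0.0, 0.0, 0.0, 0.005, -0.0, 0.0015, 0.0064, 0.0, 0.0, 0.0] 

end [ 0.67536222 -0.00646703  0.02066671]
26 (np.float64(0.5755371292265706), np.float64(0.1245140002678834))
46 (np.float64(0.6186217590721886), np.float64(0.10523107768052886))
68 (np.float64(0.6552264680417372), np.float64(0.06848382485218635))
90 (np.float64(0.6754), np.float64(0.02070000000000001))
```

Emit:
{"fn": "apply_moves", "kwargs": {"moves": [0.005,0,0.005,0.002,0.002,0,0,0.005,0,0.005,0.002,0.001,0,0,0.005,0,0.005,0.002,0.001,0,0,0.005,0,0.005,0.002,0,0,0,0.005,0,0.005,0.002,0,0,0,0.005,0,0.005,0.003,0,0,0,0.005,0,0.004,0.003,0,0,0,0.005,0,0.004,0.003,0,0,0]}}

```text
clock: 9.83
position: [0.6219, -0.0075, 0.1082]
ee_rot: [0.005, 0.707, 0.707, 0.003]
contact_force: [1.9, -0.0, 4.2]
width: 0.01
```

```bash
python3 -c "
from arc import *
seg(46,64)"
```

```text
t 9.83 pos [ 0.6219 -0.0075  0.1082] yaw -0.04 tilt [ 0.012 -0.002 -1.   ] F [ 1.91 -0.04  4.22] w 0.01 q [-0.12  0.43  1.59 -0.    1.11 -0.12]
[0.005, 0.001, 0.001, 0.0061, 0.012, 0.002, -0.001, 0.005, 0.0, 0.0043, 0.0032, 0.0, 0.0, 0.0, 0.005, 0.0, 0.0041, 0.0035, 0.0, 0.0, 0.0, 0.005, 0.0, 0.0039, 0.0035, 0.0, 0.0, 0.0, 0.005, 0.0, 0.0039, 0.0038, 0.0, 0.0, 0.0, 0.005, 0.0, 0.0036, 0.0038, 0.0, 0.0, 0.0, 0.005, 0.0, 0.0036, 0.004, 0.0, 0.0, 0.0, 0.005, 0.0, 0.0033, 0.0042, 0.0, 0.0, 0.0] 

end [ 0.64963695 -0.00653074  0.07615121]
```

```bash
python3 -c "
from rig import imaging
import cv2
d=imaging.get_image('scene');cv2.imwrite('pics/scene7.png',cv2.resize(d['image'][130:330,150:390],None,fx=3,fy=3)[:,:,::-1])
"
```

```text
(no output)
```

View pics/scene7.png

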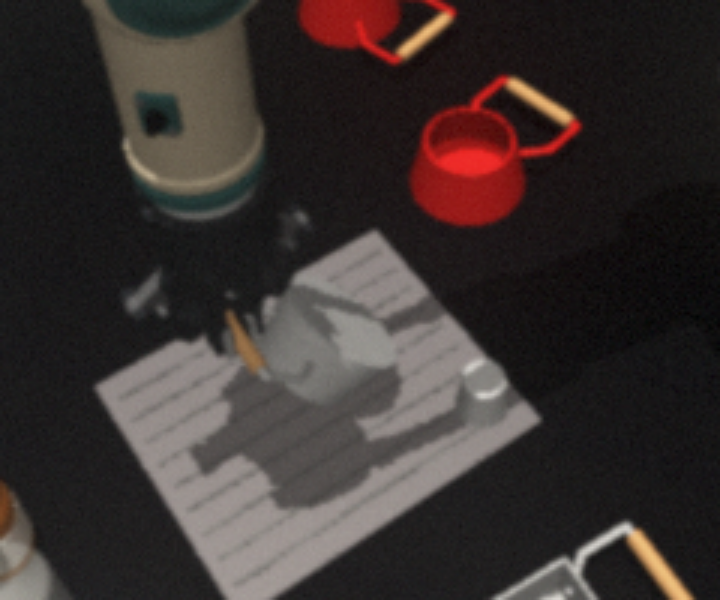

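The pot is tipping over as intended: its bottom is now facing up and towards the robot at (345,330), and the bar is at (245,340). I'll continue.

Emit:
{"fn": "apply_moves", "kwargs": {"moves": [0.005,0,0.001,0.004,0.004,0.001,0,0.005,0,0.003,0.004,0.003,0.001,0,0.005,0,0.003,0.004,0.003,0,0,0.005,0,0.004,0.004,0.002,0,0,0.005,0,0.004,0.004,0.002,0,0,0.005,0,0.003,0.004,0.001,0,0,0.005,0,0.003,0.004,0,0,0,0.005,0,0.003,0.004,0,0,0]}}

```text
clock: 10.55
position: [0.6569, -0.0078, 0.0769]
ee_rot: [0.005, 0.708, 0.707, 0.004]
contact_force: [2.6, 0.3, 1.8]
width: 0.0096
```

```bash
python3 -c "
from arc import *
seg(64,80)"
```

```text
t 10.55 pos [ 0.6569 -0.0078  0.0769] yaw -0.09 tilt [ 0.014 -0.001 -1.   ] F [2.56 0.34 1.83] w 0.0096 q [-0.12  0.5   1.55  0.    1.08 -0.12]
[0.005, 0.0013, -0.0044, 0.0044, 0.014, 0.001, -0.002, 0.005, 0.0, 0.0027, 0.0039, 0.0, 0.0, 0.0, 0.005, 0.0, 0.0026, 0.004, 0.0, 0.0, 0.0, 0.005, 0.0, 0.0024, 0.0041, 0.0, 0.0, 0.0, 0.005, 0.0, 0.0023, 0.0041, 0.0, 0.0, 0.0, 0.005, 0.0, 0.0021, 0.0043, 0.0, 0.0, 0.0, 0.005, 0.0, 0.002, 0.0043, 0.0, 0.0, 0.0, 0.005, 0.0, 0.0019, 0.0043, 0.0, 0.0, 0.0] 

end [ 0.6685318  -0.00653515  0.04339393]
```

Emit:
{"fn": "apply_moves", "kwargs": {"moves": [0.005,0,-0.001,0.004,0.005,0,0,0.005,0,0.001,0.004,0.004,0,0,0.005,0,0.002,0.004,0.003,0,0,0.005,0,0.002,0.004,0.002,0,0,0.005,0,0.002,0.004,0.002,0,0,0.005,0,0.002,0.004,0,0,0,0.005,0,0.002,0.004,0,0,0,0.005,0,0.002,0.004,0,0,0]}}

```text
clock: 11.22
position: [0.6628, -0.0078, 0.0361]
ee_rot: [-0.007, 0.707, 0.707, -0.008]
contact_force: [1.9, 0.4, -0.6]
width: 0.0093
```

```bash
python3 -c "
from arc import *
seg(80,89)
from rig import imaging
import cv2
d=imaging.get_image('scene');cv2.imwrite('pics/scene8.png',cv2.resize(d['image'][130:330,150:390],None,fx=3,fy=3)[:,:,::-1])
"
```

```text
t 11.22 pos [ 0.6628 -0.0078  0.0361] yaw -0.03 tilt [-0.021 -0.001 -1.   ] F [ 1.89  0.42 -0.64] w 0.0093 q [-0.11  0.56  1.55 -0.    1.05 -0.11]
[0.005, 0.0013, 0.0066, -0.0049, -0.021, 0.001, -0.001, 0.005, -0.0, 0.0009, 0.0025, 0.0, 0.0, 0.0, 0.005, -0.0, 0.0009, 0.0025, 0.0, 0.0, 0.0, 0.005, -0.0, 0.0008, 0.0026, 0.0, 0.0, 0.0, 0.005, -0.0, 0.0008, 0.0025, 0.0, 0.0, 0.0, 0.005, -0.0, 0.0007, 0.0026, 0.0, 0.0, 0.0, 0.005, -0.0, 0.0007, 0.0026, 0.0, 0.0, 0.0, 0.005, -0.0, 0.0006, 0.0026, 0.0, 0.0, 0.0] 

end [ 0.67488757 -0.00647231  0.02300408]
```

View pics/scene8.png

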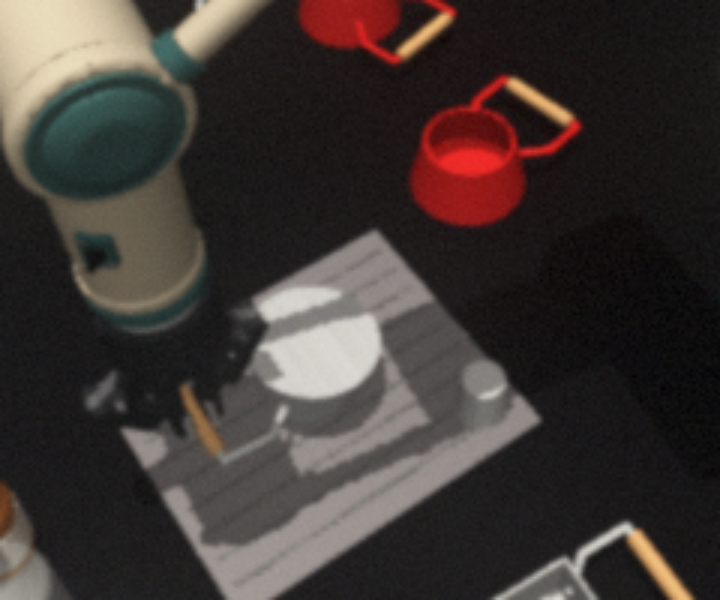

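The pot is almost mouth-down, with the bottom disc up at (320,345). About 15 mm of bar height is left.

Emit:
{"fn": "apply_moves", "kwargs": {"moves": [0.005,0,0.002,0.001,-0.007,0,0,0.005,0,0.001,0.002,-0.006,0,0,0.005,0,0.001,0.002,-0.004,0,0,0.005,0,0.001,0.003,-0.002,0,0,0.005,0,0.001,0.003,0,0,0,0.005,0,0,0.002,0,0,0,0.005,0,0,0.001,0,0,0,0.005,0,0,0,0,0,0]}}

```text
clock: 11.93
position: [0.667, -0.0077, 0.0192]
ee_rot: [-0.002, 0.707, 0.707, -0.002]
contact_force: [-0.0, 0.4, -0.0]
width: 0.0099
```

```bash
cat > look.py <<'E'
import sys,cv2
from h import *
from plan import st
from rig import imaging
st()
n=sys.argv[1]
d=imaging.get_image('scene');pickle.dump(d,open(f'scene{n}.pkl','wb'));cv2.imwrite(f'pics/scene{n}.png',cv2.resize(d['image'][130:330,150:390],None,fx=3,fy=3)[:,:,::-1])
W=pts(d);m=(W[...,2]>.048)&(W[...,2]<.068)&(W[...,0]>.5)&(W[...,0]<.66)&(abs(W[...,1])<.08)
im=d['image'].astype(int); m&=(im.min(-1)>120)
P=W[m];c=P.mean(0);u,s,v=np.linalg.svd(P-c,full_matrices=False);nn=v[2]*np.sign(v[2][2])
print(len(P),'bottom c',c.round(4),'normal',nn.round(3),'ext',P.min(0).round(3),P.max(0).round(3))
E
python3 look.py 9
```

```text
t 11.93 pos [ 0.667  -0.0077  0.0192] yaw -0.03 tilt [-0.005 -0.    -1.   ] F [-0.01  0.37 -0.02] w 0.0099 q [-0.12  0.58  1.57 -0.    1.   -0.11]
1249 bottom c [ 0.5674 -0.0031  0.0559] normal [ 0.008 -0.004  1.   ] ext [ 0.521 -0.058  0.051] [0.617 0.042 0.06 ]
```

View pics/scene9.png

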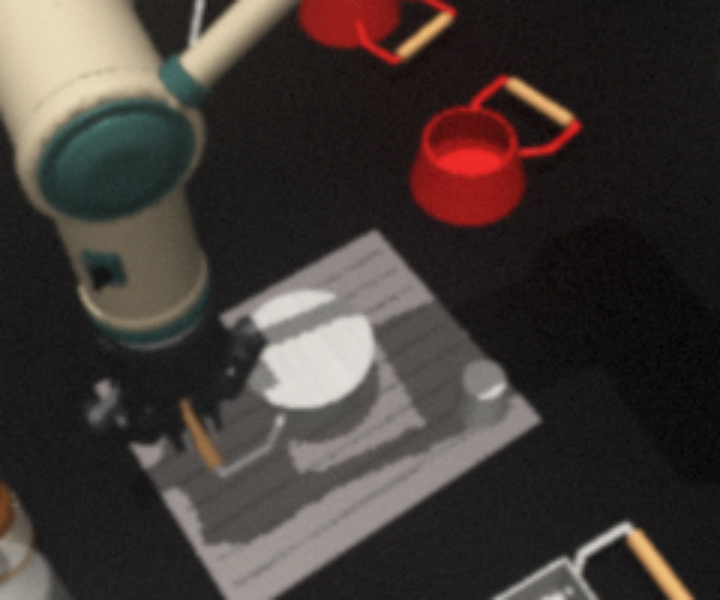

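The pot lies flat: its bottom disc is at z ≈ 0.056, the normal is vertical and the centre is about (0.57, -0.008). I'll release a little, then rise.

Emit:
{"fn": "apply_moves", "kwargs": {"moves": [0.03,0,0,0,0,0,0,0.03,0,0,0,0,0,0,0.03,0,0,0,0,0,0,0.03,0,0,0,0,0,0,0.03,0,0,-0.004,0,0,0,0.03,0,0,-0.008,0,0,0,0.03,0,0,-0.012,0,0,0,0.03,0,0,-0.015,0,0,0]}}

```text
clock: 12.65
position: [0.663, -0.0073, 0.0571]
ee_rot: [-0.006, 0.707, 0.707, -0.005]
contact_force: [-1.3, -0.8, 0.3]
width: 0.0299
```

Emit:
{"fn": "apply_moves", "kwargs": {"moves": [0.03,0,0,-0.02,0,0,0,0.03,0,0,-0.025,0,0,0,0.03,0,0,-0.025,0,0,0,0.03,0,0,-0.025,0,0,0,0.03,0,0,-0.025,0,0,0,0.03,0,0,-0.02,0,0,0,0.03,0,0,-0.01,0,0,0,0.03,0,0,0,0,0,0]}}

```text
clock: 13.32
position: [0.6659, -0.0074, 0.2239]
ee_rot: [-0.002, 0.707, 0.707, -0.003]
contact_force: [0.4, -0.6, 0.1]
width: 0.0298
```

```bash
python3 look.py 10
```

```text
t 13.32 pos [ 0.6659 -0.0074  0.2239] yaw -0.02 tilt [-0.007 -0.    -1.   ] F [ 0.37 -0.62  0.05] w 0.0298 q [-0.11  0.42  1.3  -0.    1.43 -0.11]
1380 bottom c [ 0.5704 -0.0058  0.0556] normal [-0.002 -0.003  1.   ] ext [ 0.521 -0.056  0.051] [0.62  0.043 0.06 ]
```

View pics/scene10.png

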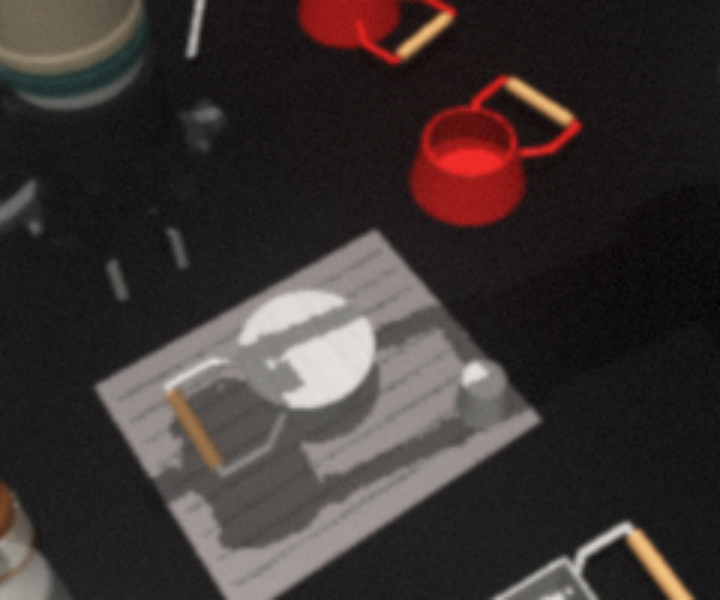

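The gripper is clear, and the pot rests flat, mouth down, at (310,350), wholly inside the mat outline. The cup is at (485,390) and has not moved. Handing in.

```bash
python3 -c "
from rig import workorder
print(workorder.sign_off())"
```

```text
the job is handed in; nothing more can be done
None
```

The round steel pot is now mouth down on the grey draining mat, and I have handed the job in. I gripped it by its bar, tipped it up on its far edge and lifted it. I then carried it over the mat, set its low edge down and arced the bar over, away from the robot. I released the bar only once the pot lay flat.

**Last checks, at 13.3 s:**
- **Pot:** the closed bottom faces up and is level, at z ≈ 0.056 m against an expected 0.057 m. The body spans about x 0.52–0.62 and y −0.056 to 0.043. The mat spans about x 0.45–0.71 and y −0.10 to 0.118, so the whole body is on it.
- **Robot:** the gripper is open and well above the pot, touching nothing.
- **Other objects:** I did not go near the tin or the red look-alikes, and the cup is still in its corner of the mat.

**What deviated:**
- The pot edge seemed to slide a few millimetres on the mat during the lay-over. I corrected for it, and it did not affect the result.
- The gripper reported a width of about 10 mm on the 12 mm bar, but the grip held throughout.
- The highest outside force in the readings I took between moves was about 5 N.

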